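# Release a press-turn drawer latch and open the instrument drawer

### The arm

A 7-joint arm with a two-finger parallel gripper is mounted at the origin on the work surface. World frame = base frame: x ahead of the robot, y to its left, z up, the work surface at z = 0. Lengths are in mm, angles in degrees, forces in N, time in s.
With the tool pointing down it reaches from about 350 to 900 mm from the base axis. Payload 8.1 kg.
Tool frame: the origin (TCP) lies on the centre line of the jaws, within the pads' length; the fingertips stand 22 mm ahead of it and the grasp point (between the pads) lies 3 mm ahead of it; y points along the fingers, x is the direction in which the jaws open and shut, and the axes are right-handed (so a half turn about y gives the same grasp; the last joint's range is limited). The gripper opens to 85 mm and grips with 20 to 120 N. Pads are 22 mm wide; open, the fingers measure 114 mm over their backs; the gripper's body (76 mm by 85 mm) begins 54 mm behind the grasp point. The pads swing forward as they close: fully open they stand 13 mm farther back than shut.
Start: joints at [58.98, 24.895, 1.432, 90.138, -0.665, 64.973, -4.303], TCP at [265.513, -565.812, 253.323] pointing down, gripper open.
Joint ranges: [-149.89, 149.89], [-25.12, 119.58], [-72.63, 75.52], [4.76, 147.25], [-75.54, 255.54], [6.69, 114.76], [-157.13, 157.13]. Speed limits (degrees/s): [127.2, 127.2, 172.46, 172.46, 180, 180, 180].

### API

Orientations are given as [roll, pitch, yaw] about the fixed x, y, z axes, in that order (R = Rz(yaw) Ry(pitch) Rx(roll)).
In Python, from cell import env, cams gives the robot as it stands. The module is installed in compiled form; this text tells all that it offers.
- The arm moves only by the tool move_arm, never from a script. Its argument "rows" is a list of rows, each an object of numbers: "jaw": the gripper command: -1 is shut, 1 is fully open, values between are in proportion; "tx", "ty", "tz": the shift along the tool's x, y, z in cm; "roll": the turn about the tool's y in degrees. A call has 1 to 12 rows; each row is the pose to reach, as a shift and turn from the pose measured when the call began, along the tool's axes at that moment; what a row does not reach only later rows make up. A row lasts 1/12 s, in which the tool goes at most 41.7 mm and 7.16 degrees, less where a joint would pass 70% of its speed; a pose out of reach is approached as far as the arm can. A call with a gripper value outside its range is refused whole. The fingers move at their own pace and stop on an object; "newtons" is the grip in N (left out, the last holds). Time passes only in rows, so rows that repeat a pose let the fingers close. It gives the time, the measured TCP pose, the force and the opening at its end, in the units of the state.
- env.get_obs(): the state, without advancing time (a new reading comes with each control period).
- cams.capture(name): name is "side" or "top" or "wrist"; returns a dict with "image" (400x640x3 uint8, red, green, blue), "fov_y" (degrees; the focal length in pixels is half the picture's height over the tangent of half this angle, whatever the lens; pixels are square), "cx", "cy" (the principal point, pixels), "extrinsics" (4x4, takes a point from camera to world coordinates); the wrist camera has in their place "hand_eye" (4x4, takes a point from camera to tool coordinates, whose origin is the TCP and whose axes are the tool frame's). Camera axes: x right, y down, z forward; pixel columns grow to the right and rows downward; lengths in mm; the calibration is good to about 2 mm. A picture is of the moment at which its call begins: read the wrist's pose just before it. There is no depth.
- env.hand_in(): hands the job in, once; it reports no verdict.
Trained networks look in a picture, given as the dict that the camera call returned (one of the last four; its "shot" number tells which), for a name from the list of things; names that differ only in an ending like _2 or _b are one class to them, and where a whole thing is asked for, a point or a joint stands for the part that bears it (a point fixed in the world has none). Each returns a list of dicts, best first, with "confidence" (0 to 1); they miss things now and then, are a little off and sometimes report something else, mostly with a low value. They report only what shows in the picture. A call takes as long as a camera call.
- cams.masks_of(target, picture): "region" (400x640 bool, what is visible of it) and "rect" ([left, top, right, bottom] in pixels, round what is visible of it).
- cams.place_of(target, picture): "uv" ([column, row] in pixels: a listed point, or the origin of a listed thing).
The state is a dict: "clock": time; "qpos": joint angles; "dq": joint speeds; "effort": joint torques, N m; "tcp_pos": TCP position; "tcp_rot": TCP orientation; "ft_force": force on the tool from outside, world axes, zero at the start; "moment": the same for the moment, N m; "gripper_width": finger opening in mm.
Only numpy, scipy, OpenCV 4.12 (cv2) and the standard library are available. Lean on these libraries where they do the work, as an engineer would, in place of code of your own. Each camera call takes 0.05 s, during which the arm holds its last target. There are 200 camera calls.

### The job

The drawer of the low grey instrument cabinet is held shut by the sprung latch knob on the cabinet's top. Press the knob down and, keeping it pressed, turn it clockwise until you feel it meet its stop, without forcing it; then let it spring fully back up so that it stays released, and pull the drawer fully open. Leave the graduated cylinder, dish, tripod and cork ring standing where they are.

Things in the scene. Friction and masses are not known exactly. Their poses are not given: they have to be found in the camera images.
- cabinet: Fixed grey bench-top cabinet, 240 deep (x) x 300 wide (y) x 120 high mm, one drawer. Origin: centre of its underside on the work surface; x axis from the drawer front to the back, so the drawer opens along -x; z up. The knob's vertical axis is at x -70, y -100 mm in this frame; under it on the cabinet's top is a round collar 72 mm across, 8 mm high.
- knob_grip (a point): On the black knob's axis, at the upper face of its round skirt (56 mm across, 7 thick; face 146 mm above the work surface when up). A bar 44 long, 12 wide, 22 mm high stands on the skirt across the axis; fingertips straddling the bar can press on the skirt beside it. x axis along the bar, turning with the knob; z up.
- plunger (a joint): How far the knob is pressed down, m: 0 fully up, 0.010 at the bottom. The spring pushes back with about 4 N at the top and 11 N at the bottom. The knob can only turn away from its locked place when it is pressed 6 mm or more. Fingers bearing on the knob with over 100 N in all (pinch and push added up) count as forcing it; 20 N is plenty.
- knob (a joint): Turn, rad: 0 locked (bar running front to back), growing clockwise from above. The stop lies between 0.85 and 1.35, unseen and different each time: felt as sudden hard resistance (free turning takes under 0.1 N m). Only in the last 0.1 rad before it can the knob rise into its release notch, where it stays. Let up earlier, it hangs 3 to 5 mm down where it is and can be pressed and turned on.
- drawer (a joint): How far the drawer is open, m: 0 shut, 0.100 fully open at its stop. It cannot move while the knob is locked. Sliding takes about 2 N; it stays where it is left.
- drawer_handle (a point): Middle of the drawer's steel bar handle: a level bar 10 mm thick and 100 mm long along the cabinet's y, standing 40 mm clear (bar centre) of the drawer front, 84 mm above the work surface. Moves with the drawer. Site axes are those of the cabinet.
- cylinder: Bystander: loose glass graduated cylinder, tube 38 mm across, foot 68 mm, 250 mm high; origin at the centre of its underside, z up its length.
- dish: Bystander: loose white porcelain evaporating dish, 90 mm across, 36 mm high; origin at the centre of its underside, z up.
- tripod: Bystander: loose chrome tripod stand, 156 mm high, feet on a 130 mm circle; origin at the centre of its underside, z up.
- cork_ring: Bystander: loose cork ring, 100 mm outside, 60 mm inside, 30 mm high; origin at the centre of its underside, z up.

How it is judged:
By the outcome, as a careful person would: the job done as asked, in the order asked, and still so for the second after the job is handed in, with the robot touching nothing.
It also fails if it takes over 64 s, if anything falls off the work surface, if the arm or the gripper's body presses on something with over 40 N, if the wrist force passes 120 N, or if a joint passes its speed limit or range.

## Working session

There is one attempt and no reset: what is moved stays moved. The work goes in short steps, Python scripts to look and compute and a tool call to move; the robot and the scene stay as the last step left them, time stands still between calls to the robot, and variables do not carry over. Pictures are saved under pics/ and viewed, about 8 in all and at most 12, crops included, and the job is handed in when it is done.

Besides the shell and the picture viewer there is one more tool, called after "Call:" as name([rows], argument=value, ...), one row to a line, values as JSON. move_arm: Moves the arm, as the interface text tells. Its arguments: {"type":"object","properties":{"rows":{"type":"array"},"newtons":{"type":"number"}},"required":["rows"]}

```bash
mkdir -p pics
cat > h.py <<'E'
import numpy as np, cv2
from scipy.spatial.transform import Rotation as R
from cell import env, cams
def tool(o=None):
    o=o or env.get_obs(); T=np.eye(4); T[:3,:3]=R.from_euler('xyz',o['tcp_rot'],degrees=True).as_matrix(); T[:3,3]=o['tcp_pos']; return T
def shot(n):
    o=env.get_obs(); p=cams.capture(n)
    p['E']=np.array(p['extrinsics']) if 'extrinsics' in p else tool(o)@np.array(p['hand_eye'])
    p['f']=200/np.tan(np.radians(p['fov_y']/2)); return p
def ray(p,uv):
    d=np.array([(uv[0]-p['cx'])/p['f'],(uv[1]-p['cy'])/p['f'],1]); d=p['E'][:3,:3]@d
    return p['E'][:3,3],d/np.linalg.norm(d)
def tri(rs):
    A=sum(np.eye(3)-np.outer(d,d) for c,d in rs); b=sum((np.eye(3)-np.outer(d,d))@c for c,d in rs)
    x=np.linalg.solve(A,b); return x,[np.linalg.norm(np.cross(x-c,d)) for c,d in rs]
def atz(p,uv,z):
    c,d=ray(p,uv); return c+d*(z-c[2])/d[2]
def proj(p,x):
    q=np.linalg.inv(p['E'])@np.append(x,1); return q[:2]/q[2]*p['f']+[p['cx'],p['cy']]
def save(p,n): cv2.imwrite('pics/'+n,cv2.cvtColor(p['image'],cv2.COLOR_RGB2BGR))
E
python3 - <<'E'
from h import *
np.set_printoptions(precision=1,suppress=True)
o=env.get_obs();print(o)
P={n:shot(n) for n in('side','top','wrist')}
for n,p in P.items(): save(p,n+'0.png'); print(n,p['E'][:3,3],p['f'])
for t in ['cabinet','knob_grip','drawer_handle','cylinder','dish','tripod','cork_ring']:
    rs=[]
    for n,p in P.items():
        r=cams.place_of(t,p)
        if r: print(t,n,np.array(r[0]['uv']),round(r[0]['confidence'],2)); 
        if r and n!='wrist': rs.append(ray(p,r[0]['uv']))
    if len(rs)==2: print('   ',*tri(rs))
a=np.hstack([P['side']['image'],P['top']['image']]);
E
```

```text
{'clock': 0.0, 'qpos': array([59. , 24.9,  1.4, 90.2, -0.7, 65. , -4.3]), 'dq': array([-0. , -0. ,  0. , -0. ,  0.1,  0.1,  0.1]), 'effort': array([ -0. , -67. ,   1. , -31.6,   0. ,   0. ,   0. ]), 'tcp_pos': array([ 265.3, -565.4,  252.5]), 'tcp_rot': array([-90. ,   0.1, -64.9]), 'ft_force': array([ 0.3,  0.5, -0.2]), 'moment': array([ 0.,  0., -0.]), 'gripper_width': 85.19162397399994}
side [1364.2 -407.   838. ] 450.1252038784577
top [ 388.8    3.7 1030.8] 394.0090530920016
wrist [ 332.3 -533.3  372.3] 276.99485066402866
cabinet side [345.3 258.6] 0.68
cabinet top [314.9 163.9] 0.85
    [699.9  14.4 -10.1] [np.float64(0.5748570069029805), np.float64(0.5748570069028377)]
knob_grip side [294.9 202.8] 0.72
knob_grip top [352.  182.2] 0.65
    [611.1 -74.2 148.9] [np.float64(0.3897532261032813), np.float64(0.38975322610335117)]
drawer_handle side [319.5 189.9] 0.46
drawer_handle top [302.5 221.5] 0.91
    [525.6  38.8  84. ] [np.float64(0.21079933112406427), np.float64(0.21079933112401342)]
cylinder side [414.  216.5] 0.97
cylinder top [222.9 171.5] 0.65
    [667.3 261.   -2.6] [np.float64(1.778972990809528), np.float64(1.778972990809596)]
dish side [392.3 177.1] 0.63
dish top [199.4 233.8] 0.56
    [496.7 308.4   5.4] [np.float64(0.08209095841658612), np.float64(0.08209095841661095)]
tripod side [242.  262.6] 0.77
tripod top [403.3 204.4] 0.59
    [ 591.6 -222.8    3.2] [np.float64(1.75978250078094), np.float64(1.7597825007809127)]
cork_ring top [396.5 277.4] 0.9
```

View pics/top0.png

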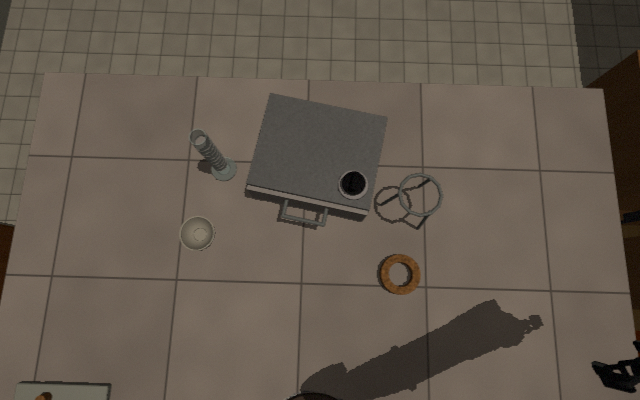

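View pics/side0.png

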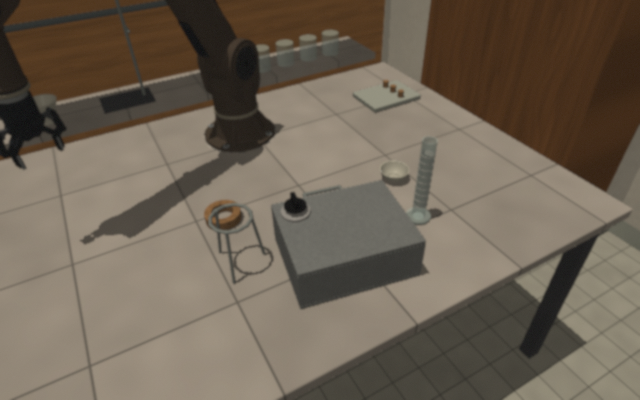

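The top view shows the cabinet with its knob at (352,183), the handle at (303,218), the tripod just right of the cabinet and the cork ring at (400,274). I'll move above the knob and look from near.

Call:
move_arm([
  {"jaw": 1,"tx": -2,"ty": -2,"tz": 3.2,"roll": -7},
  {"jaw": 1,"tx": -4,"ty": -4,"tz": 6.5,"roll": -14},
  {"jaw": 1,"tx": -6,"ty": -6,"tz": 9.8,"roll": -21},
  {"jaw": 1,"tx": -8,"ty": -8,"tz": 13,"roll": -28},
  {"jaw": 1,"tx": -10,"ty": -8,"tz": 16.4,"roll": -35},
  {"jaw": 1,"tx": -12,"ty": -8,"tz": 19.8,"roll": -42},
  {"jaw": 1,"tx": -14,"ty": -8,"tz": 23,"roll": -49},
  {"jaw": 1,"tx": -16,"ty": -8,"tz": 26.5,"roll": -56},
  {"jaw": 1,"tx": -18,"ty": -8,"tz": 29.8,"roll": -63},
  {"jaw": 1,"tx": -20,"ty": -8,"tz": 33,"roll": -70},
  {"jaw": 1,"tx": -22,"ty": -8,"tz": 36,"roll": -77},
  {"jaw": 1,"tx": -24,"ty": -8,"tz": 39,"roll": -84},
])

```text
clock: 2.2
tcp_pos: [517.3, -181.2, 333.6]
tcp_rot: [-90.0, -0.0, 19.5]
ft_force: [0.1, -0.9, 0.1]
gripper_width: 84.9
```

Call:
move_arm([
  {"jaw": 1,"tx": 1.5,"tz": 1,"roll": -7},
  {"jaw": 1,"tx": 3,"tz": 2,"roll": -14},
  {"jaw": 1,"tx": 4.5,"tz": 3,"roll": -21},
  {"jaw": 1,"tx": 6,"tz": 4,"roll": -28},
  {"jaw": 1,"tx": 8,"tz": 5,"roll": -35},
  {"jaw": 1,"tx": 10,"tz": 6,"roll": -42},
  {"jaw": 1,"tx": 12,"tz": 7,"roll": -49},
  {"jaw": 1,"tx": 12.6,"tz": 7.8,"roll": -56},
  {"jaw": 1,"tx": 12.6,"tz": 7.8,"roll": -60},
  {"jaw": 1,"tx": 12.6,"tz": 7.8,"roll": -60},
])

```text
$.rows[0]: bad value
```

Run:
```python
from h import *
np.set_printoptions(precision=1,suppress=True)
o=env.get_obs();print(o['tcp_pos'],o['tcp_rot'],o['qpos'],o['clock'])
P={n:shot(n) for n in('wrist','top','side')}
p=P['wrist'];save(p,'w1.png');print(p['E'])
for t in ['cabinet','knob_grip','drawer_handle']:
    rs=[]
    for n in P:
        r=cams.place_of(t,P[n])
        if r: print(t,n,np.array(r[0]['uv']),round(r[0]['confidence'],2)); rs.append(ray(P[n],r[0]['uv']))
    if len(rs)>1: print('   ',*tri(rs))
```

```text
[ 517.3 -181.2  333.6] [-90.   -0.   19.5] [ 33.   16.6 -25.1  92.3   7.3  72.7  26.1] 2.2
[[   0.9    0.3    0.1  493.2]
 [   0.3   -0.9   -0.3 -110.8]
 [   0.     0.3   -1.   453.3]
 [   0.     0.     0.     1. ]]
cabinet wrist [467.2  88.6] 0.84
cabinet top [315.7 164.9] 0.98
cabinet side [343.3 256.4] 0.72
    [696.3  11.3  -3.3] [np.float64(1.353730687966659), np.float64(1.4134337779394468), np.float64(0.12159633087870912)]
knob_grip wrist [431.2 127.9] 0.7
knob_grip top [351.4 179.7] 0.77
knob_grip side [295.6 202. ] 0.6
    [613.6 -74.2 152. ] [np.float64(3.6889958919185197), np.float64(2.7018462274507447), np.float64(1.4839153407949333)]
drawer_handle wrist [391.1   1.2] 0.61
drawer_handle top [304.4 221.9] 0.64
drawer_handle side [320.8 192.3] 0.54
    [529.5  38.7  80. ] [np.float64(4.586251551863536), np.float64(6.224981615870138), np.float64(2.1303221777911716)]
```

View pics/w1.png

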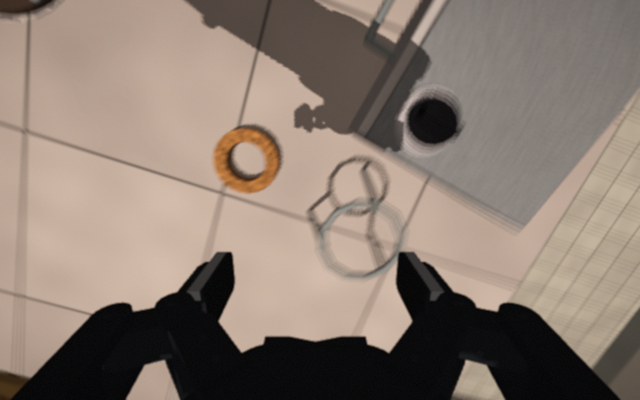

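The wrist view shows the knob at (433,118), the cork ring and tripod below it, and the drawer handle at the top edge. The move was refused because ty was missing, so I'm repeating it with all fields.

Call:
move_arm([
  {"jaw": 1,"tx": 1.5,"ty": 0,"tz": 1,"roll": -7},
  {"jaw": 1,"tx": 3,"ty": 0,"tz": 2,"roll": -14},
  {"jaw": 1,"tx": 4.5,"ty": 0,"tz": 3,"roll": -21},
  {"jaw": 1,"tx": 6,"ty": 0,"tz": 4,"roll": -28},
  {"jaw": 1,"tx": 8,"ty": 0,"tz": 5,"roll": -35},
  {"jaw": 1,"tx": 10,"ty": 0,"tz": 6,"roll": -42},
  {"jaw": 1,"tx": 12,"ty": 0,"tz": 7,"roll": -49},
  {"jaw": 1,"tx": 12.6,"ty": 0,"tz": 7.8,"roll": -56},
  {"jaw": 1,"tx": 12.6,"ty": 0,"tz": 7.8,"roll": -60},
  {"jaw": 1,"tx": 12.6,"ty": 0,"tz": 7.8,"roll": -60},
])

```text
clock: 3.63
tcp_pos: [610.2, -68.2, 333.0]
tcp_rot: [-90.0, -0.0, 79.3]
ft_force: [1.0, -0.2, -0.0]
gripper_width: 85.5
```

```bash
cat > look.py <<'E'
from h import *
import sys
np.set_printoptions(precision=1,suppress=True)
o=env.get_obs();print(o['tcp_pos'],o['tcp_rot'],o['qpos'],o['clock'])
P={n:shot(n) for n in('wrist','top','side')}
p=P['wrist'];save(p,sys.argv[1])
for t in ['cabinet','knob_grip','drawer_handle']:
    rs=[]
    for n in P:
        r=cams.place_of(t,P[n])
        if r: print(t,n,np.array(r[0]['uv']),round(r[0]['confidence'],2)); rs.append(ray(P[n],r[0]['uv']))
    if len(rs)>1: print('   ',*tri(rs))
    z={'cabinet':0,'knob_grip':146,'drawer_handle':84}[t]
    r=cams.place_of(t,p)
    if r: print('   wrist at z',atz(p,r[0]['uv'],z))
E
python3 look.py w2.png
```

```text
[610.2 -68.2 333. ] [-90.   -0.   79.3] [ 26.5  25.7 -38.1  82.3  15.9  77.4  67.1] 3.6333
cabinet wrist [366.3 210. ] 0.83
cabinet top [315.1 164.4] 0.68
cabinet side [344.  257.1] 0.9
    [698.9  10.5  -4.2] [np.float64(4.423442968983767), np.float64(3.600449557080625), np.float64(1.2469992454294108)]
   wrist at z [699.5   6.1   0. ]
knob_grip wrist [306.4 188.8] 0.88
knob_grip top [351.3 181.3] 0.62
knob_grip side [293.6 201.2] 0.76
    [609.7 -74.9 153.4] [np.float64(2.1237363560946148), np.float64(3.211606264899898), np.float64(1.1841567816054344)]
   wrist at z [609.7 -76.8 146. ]
drawer_handle wrist [388.  100.3] 0.82
drawer_handle top [302.9 219.4] 0.93
drawer_handle side [320.3 190.8] 0.55
    [531.1  38.9  85.1] [np.float64(1.6688627409682082), np.float64(1.2416881623551972), np.float64(0.4977952630217704)]
   wrist at z [531.6  40.8  84. ]
```

View pics/w2.png

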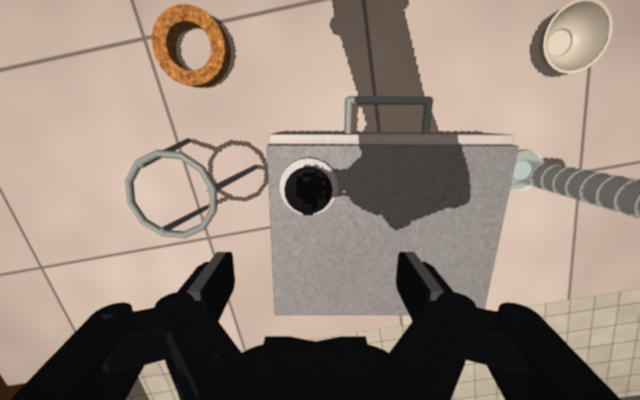

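The wrist view shows the cabinet aligned with the tool to within about 1° (yaw about −11°). The knob is at (307,188), the handle bar at (388,100) and the tripod at (170,193), all clear. I'll centre over the knob and go lower with partly closed jaws.

Call:
move_arm([
  {"jaw": -0.3,"tx": -0.8,"ty": 3,"tz": 0,"roll": 0},
  {"jaw": -0.3,"tx": -0.8,"ty": 6,"tz": 0,"roll": 0},
  {"jaw": -0.3,"tx": -0.8,"ty": 9,"tz": -0.1,"roll": 0},
  {"jaw": -0.3,"tx": -0.8,"ty": 10.5,"tz": -0.1,"roll": 0},
  {"jaw": -0.3,"tx": -0.8,"ty": 10.5,"tz": -0.1,"roll": 0},
  {"jaw": -0.3,"tx": -0.8,"ty": 10.5,"tz": -0.1,"roll": 0},
], newtons=20)

```text
clock: 4.88
tcp_pos: [609.2, -76.8, 228.1]
tcp_rot: [-89.9, 0.0, 79.0]
ft_force: [0.2, -0.1, -0.8]
gripper_width: 29.6
```

```bash
python3 look.py w3.png
```

```text
[609.2 -76.8 228.1] [-89.9   0.   79. ] [ 26.7  29.9 -36.7  91.3  19.1  65.4  64.7] 4.8833
cabinet wrist [389.2 232.3] 0.7
cabinet top [315.3 162.8] 0.96
cabinet side [346.1 256.5] 0.75
    [700.8  13.1  -2.6] [np.float64(3.1111060963218957), np.float64(0.34278653720203284), np.float64(3.4152842617572996)]
   wrist at z [698.6   9.5   0. ]
knob_grip wrist [316.2 222.7] 0.71
knob_grip top [351.7 182.8] 0.63
knob_grip side [299.6 201.6] 0.52
    [611.6 -70.5 150.3] [np.float64(4.457045072607315), np.float64(3.998001836182619), np.float64(8.24065548051072)]
   wrist at z [612.3 -75.2 146. ]
drawer_handle wrist [428.6  90.8] 0.63
drawer_handle top [302.4 222.4] 0.88
drawer_handle side [322.8 191.1] 0.66
    [528.6  43.2  79.1] [np.float64(3.144331745469265), np.float64(6.159760871149083), np.float64(3.849302977270866)]
   wrist at z [531.7  41.9  84. ]
```

View pics/w3.png

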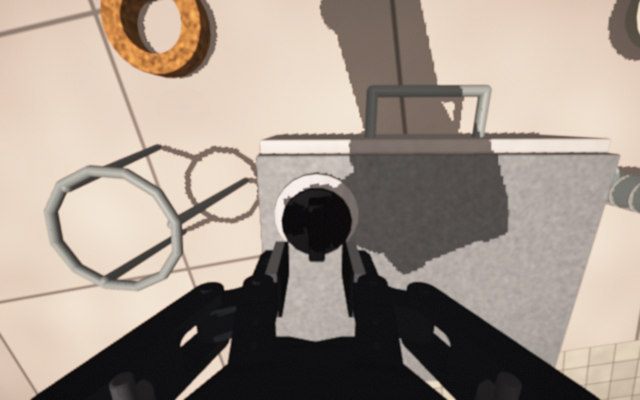

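Run:
```python
from h import *
np.set_printoptions(precision=1,suppress=True)
o=env.get_obs();p=shot('wrist')
g=p['image'].astype(float); c=np.clip((g[160:280,240:400]/255)**0.4*255,0,255).astype(np.uint8)
cv2.imwrite('pics/c4.png',cv2.resize(cv2.cvtColor(c,cv2.COLOR_RGB2BGR),None,fx=4.5,fy=4.5,interpolation=cv2.INTER_CUBIC))
for q in ([612.3,-75.2,146],[612.3,-75.2,168],[609.2,-76.8,146]): print(proj(p,q))
for r in cams.masks_of('knob_grip',p)[:1]: print(r['rect'])
T=tool(o)
for s in(19,22): print('tip mid',proj(p,(T@[0,s,0,1])[:3]))
```

```text
[316.2 222.3]
[316.4 233.3]
[313.5 219. ]
[280.8, 186.0, 350.6, 259.4]
tip mid [312.9 258.1]
tip mid [312.9 255.5]
```

View pics/c4.png

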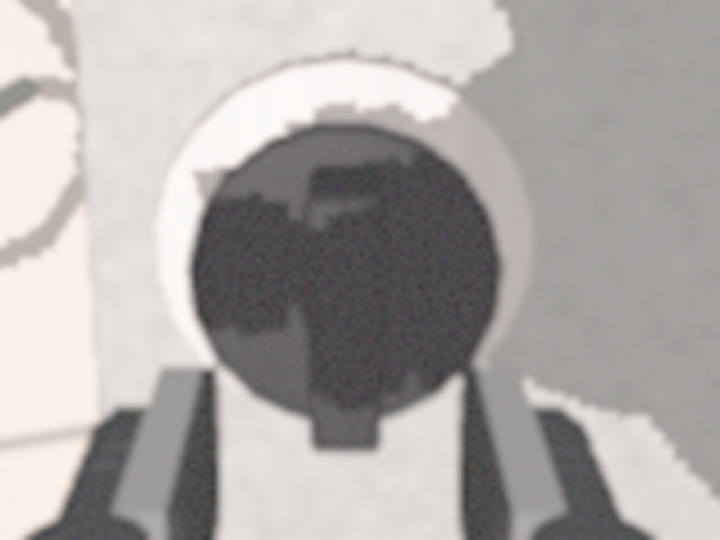

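The enhanced crop shows the skirt centred at about (317,220), the bar running front to back at column 317, and the jaw midline at about column 315. The knob is therefore about 1 mm to the tool's +x. I'll descend astride the bar, then close.

Call:
move_arm([
  {"jaw": -0.5,"tx": 0.1,"ty": 1,"tz": -0.1,"roll": 0},
  {"jaw": -0.5,"tx": 0.1,"ty": 2,"tz": -0.1,"roll": 0},
  {"jaw": -0.5,"tx": 0.1,"ty": 3,"tz": -0.1,"roll": 0},
  {"jaw": -0.5,"tx": 0.1,"ty": 4,"tz": -0.1,"roll": 0},
  {"jaw": -0.5,"tx": 0.1,"ty": 5,"tz": -0.1,"roll": 0},
  {"jaw": -0.5,"tx": 0.1,"ty": 5.2,"tz": -0.1,"roll": 0},
  {"jaw": -0.5,"tx": 0.1,"ty": 5.2,"tz": -0.1,"roll": 0},
], newtons=20)

```text
clock: 6.32
tcp_pos: [609.9, -76.1, 175.0]
tcp_rot: [-89.9, 0.0, 79.0]
ft_force: [-0.0, 0.8, -0.1]
gripper_width: 21.1
```

Call:
move_arm([
  {"jaw": -0.8,"tx": 0,"ty": 0,"tz": 0,"roll": 0},
  {"jaw": -0.8,"tx": 0,"ty": 0,"tz": 0,"roll": 0},
  {"jaw": -0.8,"tx": 0,"ty": 0,"tz": 0,"roll": 0},
  {"jaw": -0.8,"tx": 0,"ty": 0,"tz": 0,"roll": 0},
], newtons=20)

```text
clock: 6.65
tcp_pos: [610.2, -76.1, 175.3]
tcp_rot: [-89.9, 0.0, 79.0]
ft_force: [1.2, -0.3, -0.8]
gripper_width: 11.2
```

```bash
python3 -c "
from h import *
o=env.get_obs();print(o)"
```

```text
{'clock': 6.65, 'qpos': array([ 25.82195013,  32.72522074, -35.52505106,  94.66558051,
        21.34790159,  59.61692923,  62.66899376]), 'dq': array([-0.02963859,  0.00695527,  0.04262583, -0.04190633,  0.03342558,
       -0.04176492, -0.07396501]), 'effort': array([ 8.04906338e-02, -6.87724972e+01, -1.02320999e+01, -2.79769939e+01,
       -3.34096701e-03,  1.81639348e-01, -1.87189621e-02]), 'tcp_pos': array([610.17554583, -76.07898183, 175.33873989]), 'tcp_rot': array([-8.99210065e+01,  1.71156198e-02,  7.90461774e+01]), 'ft_force': array([ 1.24022743, -0.2746804 , -0.79524372]), 'moment': array([ 0.03601907, -0.06726974,  0.02204629]), 'gripper_width': 11.233478876472299}
```

Call:
move_arm([
  {"jaw": -1,"tx": 0,"ty": 0.2,"tz": 0,"roll": 0},
  {"jaw": -1,"tx": 0,"ty": 0.4,"tz": 0,"roll": 0},
  {"jaw": -1,"tx": 0,"ty": 0.6,"tz": 0,"roll": 0},
  {"jaw": -1,"tx": 0,"ty": 0.8,"tz": 0,"roll": 0},
  {"jaw": -1,"tx": 0,"ty": 0.8,"tz": 0,"roll": 0},
], newtons=20)

```text
clock: 7.07
tcp_pos: [610.3, -76.0, 168.0]
tcp_rot: [-90.0, 0.0, 79.0]
ft_force: [-3.9, -0.7, 8.6]
gripper_width: 11.1
```

Call:
move_arm([
  {"jaw": -1,"tx": 0,"ty": 0.1,"tz": 0,"roll": 0},
  {"jaw": -1,"tx": 0,"ty": 0.2,"tz": 0,"roll": 0},
  {"jaw": -1,"tx": 0,"ty": 0.2,"tz": 0,"roll": 0},
], newtons=20)

```text
clock: 7.32
tcp_pos: [610.3, -76.0, 166.9]
tcp_rot: [-90.0, 0.1, 79.0]
ft_force: [-4.4, -0.3, 11.0]
gripper_width: 11.5
```

Call:
move_arm([
  {"jaw": -1,"tx": 0,"ty": 0.15,"tz": 0,"roll": 0},
  {"jaw": -1,"tx": 0,"ty": 0.3,"tz": 0,"roll": 0},
  {"jaw": -1,"tx": 0,"ty": 0.3,"tz": 0,"roll": 0},
], newtons=20)

```text
clock: 7.57
tcp_pos: [610.2, -76.0, 165.2]
tcp_rot: [-90.0, 0.1, 79.0]
ft_force: [-5.5, 0.3, 10.9]
gripper_width: 11.3
```

Call:
move_arm([
  {"jaw": -1,"tx": 0,"ty": 0.15,"tz": 0,"roll": 0},
  {"jaw": -1,"tx": 0,"ty": 0.3,"tz": 0,"roll": 0},
  {"jaw": -1,"tx": 0,"ty": 0.3,"tz": 0,"roll": 0},
], newtons=20)

```text
clock: 7.82
tcp_pos: [610.5, -76.0, 164.8]
tcp_rot: [-90.1, 0.1, 79.0]
ft_force: [-8.5, -1.0, 23.3]
gripper_width: 11.0
```

The knob is at the bottom (23 N). Now turning clockwise: the first 40° should be free.

Call:
move_arm([
  {"jaw": -1,"tx": 0,"ty": 0.05,"tz": 0,"roll": 4},
  {"jaw": -1,"tx": 0,"ty": 0.05,"tz": 0,"roll": 8},
  {"jaw": -1,"tx": 0,"ty": 0.05,"tz": 0,"roll": 12},
  {"jaw": -1,"tx": 0,"ty": 0.05,"tz": 0,"roll": 16},
  {"jaw": -1,"tx": 0,"ty": 0.05,"tz": 0,"roll": 20},
], newtons=20)

```text
clock: 8.23
tcp_pos: [610.6, -75.5, 165.6]
tcp_rot: [-90.2, 0.1, 58.8]
ft_force: [-4.0, 1.0, 10.8]
gripper_width: 11.2
```

```bash
cat > s.py <<'E'
from h import *
np.set_printoptions(precision=2,suppress=True)
o=env.get_obs();print(o['clock'],o['tcp_pos'],o['tcp_rot'],o['ft_force'],o['moment'],o['gripper_width'],o['qpos'])
E
python3 s.py
```

```text
8.2333 [610.65 -75.49 165.63] [-90.24   0.05  58.84] [-4.03  1.03 10.76] [0.28 0.91 0.03] 11.160339033695621 [ 22.39  32.02 -30.25  95.72  18.75  57.18  44.54]
```

Call:
move_arm([
  {"jaw": -1,"tx": 0,"ty": 0.1,"tz": 0,"roll": 4},
  {"jaw": -1,"tx": 0,"ty": 0.1,"tz": 0,"roll": 8},
  {"jaw": -1,"tx": 0,"ty": 0.1,"tz": 0,"roll": 12},
  {"jaw": -1,"tx": 0,"ty": 0.1,"tz": 0,"roll": 16},
  {"jaw": -1,"tx": 0,"ty": 0.1,"tz": 0,"roll": 20},
  {"jaw": -1,"tx": 0,"ty": 0.1,"tz": 0,"roll": 24},
], newtons=20)

```text
clock: 8.73
tcp_pos: [611.1, -74.9, 166.0]
tcp_rot: [-90.3, -0.1, 34.7]
ft_force: [-3.4, 0.6, 10.2]
gripper_width: 11.5
```

```bash
python3 s.py
```

```text
8.7333 [611.14 -74.87 165.95] [-90.28  -0.14  34.67] [-3.44  0.6  10.18] [0.25 0.76 0.06] 11.47968400222099 [ 18.49  30.84 -24.3   96.07  14.94  56.02  23.55]
```

Call:
move_arm([
  {"jaw": -1,"tx": 0,"ty": 0.15,"tz": 0,"roll": 1.5},
  {"jaw": -1,"tx": 0,"ty": 0.15,"tz": 0,"roll": 3},
  {"jaw": -1,"tx": 0,"ty": 0.15,"tz": 0,"roll": 4.5},
  {"jaw": -1,"tx": 0,"ty": 0.15,"tz": 0,"roll": 6},
], newtons=20)

```text
clock: 9.07
tcp_pos: [611.3, -74.7, 165.6]
tcp_rot: [-90.3, -0.2, 28.6]
ft_force: [-4.2, 0.3, 9.9]
gripper_width: 11.3
```

```bash
python3 s.py
```

```text
9.0667 [611.3  -74.73 165.65] [-90.31  -0.21  28.61] [-4.23  0.28  9.94] [0.02 0.9  0.04] 11.346042500205366 [ 17.47  30.59 -22.78  96.22  14.03  55.67  18.24]
```

Call:
move_arm([
  {"jaw": -1,"tx": 0,"ty": 0.15,"tz": 0,"roll": 1.5},
  {"jaw": -1,"tx": 0,"ty": 0.15,"tz": 0,"roll": 3},
  {"jaw": -1,"tx": 0,"ty": 0.15,"tz": 0,"roll": 4},
], newtons=20)

```text
clock: 9.32
tcp_pos: [611.4, -74.6, 165.4]
tcp_rot: [-90.3, -0.3, 24.5]
ft_force: [-4.1, -0.0, 10.3]
gripper_width: 11.3
```

```bash
python3 s.py
```

```text
9.3167 [611.41 -74.63 165.36] [-90.34  -0.27  24.53] [-4.13 -0.02 10.3 ] [ 0.    1.04 -0.03] 11.25378278669128 [ 16.78  30.43 -21.76  96.33  13.44  55.42  14.66]
```

Call:
move_arm([
  {"jaw": -1,"tx": 0,"ty": 0.1,"tz": 0,"roll": 1.5},
  {"jaw": -1,"tx": 0,"ty": 0.1,"tz": 0,"roll": 3},
  {"jaw": -1,"tx": 0,"ty": 0.1,"tz": 0,"roll": 4},
], newtons=20)

```text
clock: 9.57
tcp_pos: [611.5, -74.6, 165.6]
tcp_rot: [-90.4, -0.3, 20.4]
ft_force: [-4.3, 0.0, 11.0]
gripper_width: 11.7
```

```bash
python3 s.py
```

```text
9.5667 [611.5  -74.56 165.57] [-90.36  -0.33  20.45] [-4.34  0.01 11.01] [-0.01  0.96 -0.  ] 11.74387642767907 [ 16.09  30.24 -20.75  96.41  12.83  55.23  11.09]
```

Call:
move_arm([
  {"jaw": -1,"tx": 0,"ty": 0.1,"tz": 0,"roll": 1.5},
  {"jaw": -1,"tx": 0,"ty": 0.1,"tz": 0,"roll": 3},
  {"jaw": -1,"tx": 0,"ty": 0.1,"tz": 0,"roll": 4},
], newtons=20)

```text
clock: 9.82
tcp_pos: [611.6, -74.4, 165.7]
tcp_rot: [-90.4, -0.4, 16.4]
ft_force: [-3.5, -0.3, 9.8]
gripper_width: 11.1
```

```bash
python3 s.py
```

```text
9.8167 [611.59 -74.4  165.73] [-90.37  -0.4   16.4 ] [-3.53 -0.34  9.79] [-0.11  0.96  0.36] 11.111939238876415 [ 15.39  30.07 -19.74  96.5   12.23  55.05   7.54]
```

The moment about the vertical is rising (0.36 N m), so the stop may be near. Confirming with a small step.

Call:
move_arm([
  {"jaw": -1,"tx": 0,"ty": 0.1,"tz": 0,"roll": 1},
  {"jaw": -1,"tx": 0,"ty": 0.1,"tz": 0,"roll": 2},
], newtons=20)

```text
clock: 9.98
tcp_pos: [611.6, -74.2, 165.8]
tcp_rot: [-90.4, -0.4, 14.4]
ft_force: [-4.1, 0.3, 9.2]
gripper_width: 11.6
```

```bash
python3 s.py
```

```text
9.9833 [611.63 -74.22 165.77] [-90.4   -0.44  14.42] [-4.13  0.26  9.23] [-0.17  0.84  0.59] 11.625251781720996 [ 15.02  29.97 -19.24  96.57  11.96  54.93   5.76]
```

The stop is felt: 0.59 N m at about 62–64° of turn. I'll hold that angle, let the knob rise, then open the jaws.

Call:
move_arm([
  {"jaw": -1,"tx": 0,"ty": -0.2,"tz": 0,"roll": 0},
  {"jaw": -1,"tx": 0,"ty": -0.4,"tz": 0,"roll": 0},
  {"jaw": -1,"tx": 0,"ty": -0.6,"tz": 0,"roll": 0},
  {"jaw": -1,"tx": 0,"ty": -0.8,"tz": 0,"roll": 0},
  {"jaw": -1,"tx": 0,"ty": -0.95,"tz": 0,"roll": 0},
  {"jaw": -1,"tx": 0,"ty": -0.95,"tz": 0,"roll": 0},
], newtons=20)

```text
clock: 10.48
tcp_pos: [611.6, -74.4, 175.1]
tcp_rot: [-90.4, -0.4, 14.4]
ft_force: [-0.2, -0.8, 1.2]
gripper_width: 11.0
```

```bash
python3 s.py
```

```text
10.4833 [611.56 -74.41 175.07] [-90.4   -0.44  14.41] [-0.25 -0.83  1.25] [-0.36  0.24  0.17] 11.021364137702694 [ 15.12  29.42 -19.35  96.02  11.68  55.99   6.02]
```

Call:
move_arm([
  {"jaw": -0.3,"tx": 0,"ty": 0,"tz": 0,"roll": 0},
  {"jaw": -0.3,"tx": 0,"ty": 0,"tz": 0,"roll": 0},
  {"jaw": -0.3,"tx": 0,"ty": 0,"tz": 0,"roll": 0},
  {"jaw": -0.3,"tx": 0,"ty": -1.5,"tz": 0,"roll": 0},
  {"jaw": -0.3,"tx": 0,"ty": -4,"tz": 0,"roll": 0},
  {"jaw": -0.3,"tx": 0,"ty": -7,"tz": 0,"roll": 6},
  {"jaw": -0.3,"tx": 0,"ty": -9,"tz": 0,"roll": 12},
  {"jaw": -0.3,"tx": 0,"ty": -9,"tz": 0,"roll": 18},
  {"jaw": -0.3,"tx": 0,"ty": -9,"tz": 0,"roll": 25.5},
  {"jaw": -0.3,"tx": 0,"ty": -9,"tz": 0,"roll": 25.5},
], newtons=20)

```text
clock: 11.32
tcp_pos: [610.9, -73.7, 265.6]
tcp_rot: [-90.2, -0.6, -11.4]
ft_force: [-0.4, 0.5, -0.1]
gripper_width: 29.9
```

```bash
python3 look.py w5.png
python3 - <<'E'
import cv2,numpy as np
c=cv2.imread('pics/w5.png'); c=(np.power(c/255.,.5)*255).astype(np.uint8); cv2.imwrite('pics/w5b.png',c)
E
```

```text
[610.9 -73.7 265.6] [-90.2  -0.6 -11.4] [ 11.8  24.1 -14.4  90.1   6.7  66.  -15.5] 11.3167
cabinet wrist [365.4 102. ] 0.91
cabinet top [316.  163.1] 0.85
cabinet side [344.8 255.4] 0.79
    [698.8  10.7   2.1] [np.float64(2.93738828367666), np.float64(0.46515258051807007), np.float64(2.9304709320886264)]
   wrist at z [698.3   7.9   0. ]
knob_grip wrist [313.4 207.3] 0.87
knob_grip top [350.8 183.5] 0.68
knob_grip side [297.1 200.2] 0.73
    [609.7 -70.3 153.8] [np.float64(2.603581552769084), np.float64(3.2600110694219557), np.float64(3.0923984234957023)]
   wrist at z [611.1 -74.6 146. ]
drawer_handle wrist [211.3  96.3] 0.67
drawer_handle top [302.  220.1] 0.92
drawer_handle side [320.9 189.9] 0.6
    [529.4  41.1  85.3] [np.float64(1.3067490749546942), np.float64(1.4157704919111107), np.float64(0.33796705568693636)]
   wrist at z [529.8  42.3  84. ]
```

View pics/w5b.png

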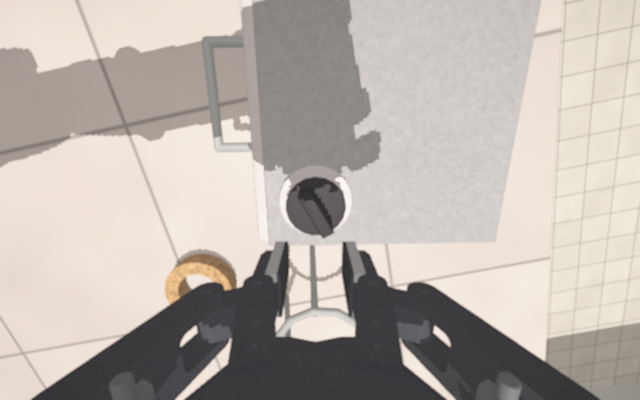

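The view shows the bar turned to about 62° and standing in the skirt at (315,207), with the handle at (212,96) and the bystanders unmoved. Now to the handle, jaws opening along the drawer direction.

Call:
move_arm([
  {"jaw": -0.3,"tx": -2.5,"ty": 0,"tz": 2.4,"roll": 0},
  {"jaw": -0.3,"tx": -5,"ty": 0,"tz": 4.8,"roll": 0},
  {"jaw": -0.3,"tx": -7.5,"ty": 1,"tz": 7.2,"roll": 0},
  {"jaw": -0.3,"tx": -10.2,"ty": 3,"tz": 9.7,"roll": 0},
  {"jaw": -0.3,"tx": -10.2,"ty": 6,"tz": 9.7,"roll": 0},
  {"jaw": -0.3,"tx": -10.2,"ty": 9,"tz": 9.7,"roll": 0},
  {"jaw": -0.3,"tx": -10.2,"ty": 11,"tz": 9.7,"roll": 0},
  {"jaw": -0.3,"tx": -10.2,"ty": 11,"tz": 9.7,"roll": 0},
], newtons=30)

```text
clock: 12.73
tcp_pos: [527.8, 39.9, 150.2]
tcp_rot: [-90.3, -0.2, -11.0]
ft_force: [-0.4, 0.4, -0.4]
gripper_width: 30.2
```

```bash
python3 look.py w6.png
```

```text
[527.8  39.9 150.2] [-90.3  -0.2 -11. ] [  2.4  23.8 -16.8 109.6   9.5  47.9 -30.5] 12.7333
cabinet wrist [487.2 191.4] 0.86
cabinet top [317.5 164.5] 0.73
cabinet side [345.3 257.2] 0.63
    [699.9  10.6  -3.2] [np.float64(1.9441416546662806), np.float64(5.309823622672581), np.float64(3.7726804963442198)]
   wrist at z [700.1  12.1   0. ]
knob_grip top [349.2 182.6] 0.85
knob_grip side [297.6 200.5] 0.76
    [609.5 -66.8 151.7] [np.float64(1.1198860083448314), np.float64(1.1198860083449549)]
drawer_handle wrist [318.3 225.5] 0.96
drawer_handle side [321.4 192.8] 0.59
    [531.6  40.2  78.2] [np.float64(1.150849174970357), np.float64(1.1508491749702874)]
   wrist at z [531.2  41.5  84. ]
```

View pics/w6.png

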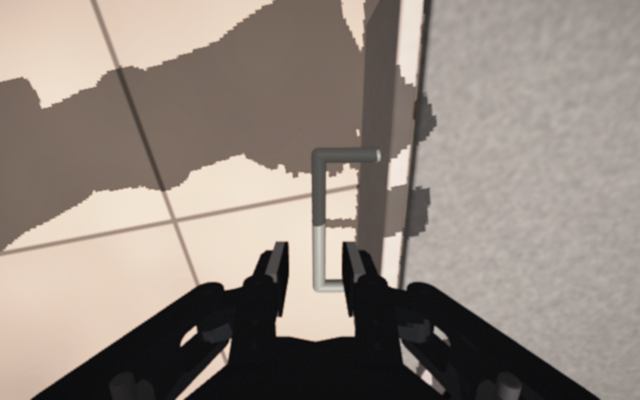

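The bar is at column 319, about 3 mm to tool +x of the jaw midline at about 315. Shifting, going down, then gripping.

Call:
move_arm([
  {"jaw": -0.4,"tx": 0.3,"ty": 1,"tz": 0.1,"roll": 0.4},
  {"jaw": -0.4,"tx": 0.3,"ty": 2.5,"tz": 0.1,"roll": 0.4},
  {"jaw": -0.4,"tx": 0.3,"ty": 4,"tz": 0.1,"roll": 0.4},
  {"jaw": -0.4,"tx": 0.3,"ty": 5.5,"tz": 0.1,"roll": 0.4},
  {"jaw": -0.4,"tx": 0.3,"ty": 6.3,"tz": 0.1,"roll": 0.4},
  {"jaw": -0.4,"tx": 0.3,"ty": 6.3,"tz": 0.1,"roll": 0.4},
  {"jaw": -0.4,"tx": 0.3,"ty": 6.3,"tz": 0.1,"roll": 0.4},
], newtons=30)

```text
clock: 14.07
tcp_pos: [533.8, 40.4, 90.1]
tcp_rot: [-90.2, -0.5, -11.5]
ft_force: [0.4, 0.2, 1.2]
gripper_width: 25.8
```

Call:
move_arm([
  {"jaw": -1,"tx": 0,"ty": 0,"tz": 0,"roll": 0},
  {"jaw": -1,"tx": 0,"ty": 0,"tz": 0,"roll": 0},
  {"jaw": -1,"tx": 0,"ty": 0,"tz": 0,"roll": 0},
  {"jaw": -1,"tx": 0,"ty": 0,"tz": 0,"roll": 0},
], newtons=30)

```text
clock: 14.4
tcp_pos: [530.8, 40.9, 89.6]
tcp_rot: [-90.3, -0.2, -11.4]
ft_force: [-9.1, 2.9, 4.1]
gripper_width: 9.1
```

Call:
move_arm([
  {"jaw": -1,"tx": -0.5,"ty": 0,"tz": 0,"roll": 0},
  {"jaw": -1,"tx": -1,"ty": 0,"tz": 0,"roll": 0},
  {"jaw": -1,"tx": -1.5,"ty": 0,"tz": 0,"roll": 0},
  {"jaw": -1,"tx": -2,"ty": 0,"tz": 0,"roll": 0},
], newtons=30)

```text
clock: 14.73
tcp_pos: [511.1, 44.7, 89.6]
tcp_rot: [-90.3, -0.3, -11.4]
ft_force: [1.8, -1.4, -1.2]
gripper_width: 8.6
```

```bash
python3 s.py
```

```text
14.7333 [511.14  44.75  89.59] [-90.27  -0.26 -11.44] [ 1.75 -1.45 -1.24] [-0.33 -0.27  0.08] 8.619566037458336 [  0.53  27.38 -15.55 114.91  11.85  39.05 -34.04]
```

The drawer slides freely (about 2 N). Continuing.

Call:
move_arm([
  {"jaw": -1,"tx": -0.7,"ty": 0,"tz": 0,"roll": 0},
  {"jaw": -1,"tx": -1.4,"ty": 0,"tz": 0,"roll": 0},
  {"jaw": -1,"tx": -2.1,"ty": 0,"tz": 0,"roll": 0},
  {"jaw": -1,"tx": -2.8,"ty": 0,"tz": 0,"roll": 0},
  {"jaw": -1,"tx": -3.5,"ty": 0,"tz": 0,"roll": 0},
  {"jaw": -1,"tx": -4.2,"ty": 0,"tz": 0,"roll": 0},
  {"jaw": -1,"tx": -4.9,"ty": 0,"tz": 0,"roll": 0},
  {"jaw": -1,"tx": -5.6,"ty": 0,"tz": 0,"roll": 0},
  {"jaw": -1,"tx": -6.3,"ty": 0,"tz": 0,"roll": 0},
  {"jaw": -1,"tx": -6.8,"ty": 0,"tz": 0,"roll": 0},
  {"jaw": -1,"tx": -7.2,"ty": 0,"tz": 0,"roll": 0},
], newtons=30)

```text
clock: 15.65
tcp_pos: [439.6, 58.3, 89.5]
tcp_rot: [-90.3, -0.2, -11.5]
ft_force: [1.1, -7.8, 4.9]
gripper_width: 8.7
```

Call:
move_arm([
  {"jaw": -1,"tx": -0.3,"ty": 0,"tz": 0,"roll": 0},
  {"jaw": -1,"tx": -0.6,"ty": 0,"tz": 0,"roll": 0},
  {"jaw": -1,"tx": -0.9,"ty": 0,"tz": 0,"roll": 0},
  {"jaw": -1,"tx": -0.9,"ty": 0,"tz": 0,"roll": 0},
], newtons=30)

```text
clock: 15.98
tcp_pos: [432.3, 59.7, 89.6]
tcp_rot: [-90.3, -0.4, -11.5]
ft_force: [8.8, -6.5, -6.9]
gripper_width: 8.7
```

```bash
python3 s.py
```

```text
15.9833 [432.3   59.71  89.62] [-90.28  -0.45 -11.51] [ 8.81 -6.48 -6.93] [-1.31 -1.82  0.15] 8.66445307669025 [ -2.1   21.98 -16.4  125.17  11.75  33.97 -38.64]
```

Call:
move_arm([
  {"jaw": -1,"tx": -0.2,"ty": 0,"tz": 0,"roll": 0},
  {"jaw": -1,"tx": -0.4,"ty": 0,"tz": 0,"roll": 0},
  {"jaw": -1,"tx": -0.4,"ty": 0,"tz": 0,"roll": 0},
], newtons=30)

```text
clock: 16.23
tcp_pos: [432.1, 59.7, 89.7]
tcp_rot: [-90.2, -0.8, -11.6]
ft_force: [17.4, -8.6, -20.6]
gripper_width: 8.7
```

Call:
move_arm([
  {"jaw": -0.4,"tx": -0.1,"ty": 0,"tz": 0,"roll": 0},
  {"jaw": -0.4,"tx": -0.1,"ty": 0,"tz": 0,"roll": 0},
  {"jaw": -0.4,"tx": -0.1,"ty": 0,"tz": 0,"roll": 0},
  {"jaw": -0.4,"tx": -0.1,"ty": 0,"tz": 0,"roll": 0},
  {"jaw": -0.4,"tx": -0.1,"ty": -2,"tz": 0,"roll": 0},
  {"jaw": -0.4,"tx": -0.1,"ty": -5,"tz": 0,"roll": 0},
  {"jaw": -0.4,"tx": -0.1,"ty": -9,"tz": 0,"roll": 0},
  {"jaw": -0.4,"tx": -0.1,"ty": -13,"tz": 0,"roll": 0},
  {"jaw": -0.4,"tx": -0.1,"ty": -17,"tz": 0,"roll": 0},
  {"jaw": -0.4,"tx": -0.1,"ty": -17,"tz": 0,"roll": 0},
], newtons=30)

```text
clock: 17.07
tcp_pos: [431.5, 62.5, 266.6]
tcp_rot: [-89.9, -1.4, -11.6]
ft_force: [1.8, 1.5, -0.0]
gripper_width: 25.4
```

```bash
python3 s.py
python3 - <<'E'
from h import *
np.set_printoptions(precision=1,suppress=True)
P={n:shot(n) for n in('side','top','wrist')}
for n in P: save(P[n],n+'9.png')
for t in ['drawer_handle','knob_grip','cylinder','dish','tripod','cork_ring']:
    rs=[]
    for n in P:
        r=cams.place_of(t,P[n])
        if r: rs.append((n,ray(P[n],r[0]['uv'])))
    print(t,[n for n,_ in rs], *tri([r for _,r in rs]) if len(rs)>1 else '')
E
```

```text
17.0667 [431.54  62.5  266.65] [-89.93  -1.37 -11.56] [ 1.78  1.54 -0.05] [ 0.08 -0.05  0.01] 25.386740860310454 [  2.06   7.13 -19.54 113.38   3.49  58.71 -30.66]
drawer_handle ['side', 'wrist'] [432.3  56.6  74.7] [np.float64(5.603332159350261), np.float64(5.603332159350203)]
knob_grip ['side', 'top', 'wrist'] [611.1 -72.2 150. ] [np.float64(1.2392488063742442), np.float64(2.1428568648556965), np.float64(1.8775557406355474)]
cylinder ['side', 'top'] [668.7 258.5   0.8] [np.float64(2.2229296476471108), np.float64(2.2229296476472435)]
dish ['side', 'top'] [496.5 310.7   6.1] [np.float64(0.544876886282262), np.float64(0.5448768862823006)]
tripod ['side', 'top'] [ 590.  -222.    -2.8] [np.float64(0.3175384170075882), np.float64(0.31753841700752167)]
cork_ring ['side', 'top', 'wrist'] [ 407.  -206.1   -3.5] [np.float64(4.294177655997755), np.float64(4.773364807583886), np.float64(3.2837393674158615)]
```

View pics/wrist9.png

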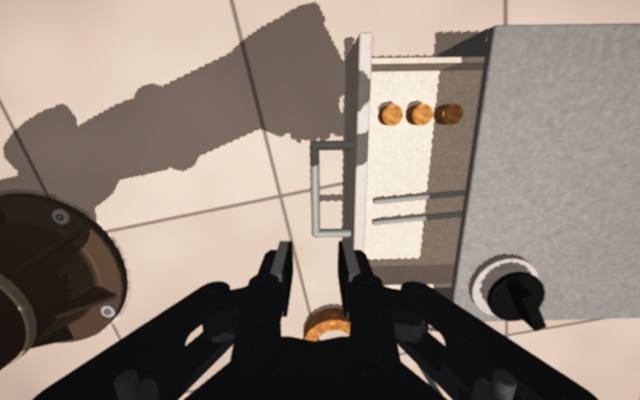

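View pics/side9.png

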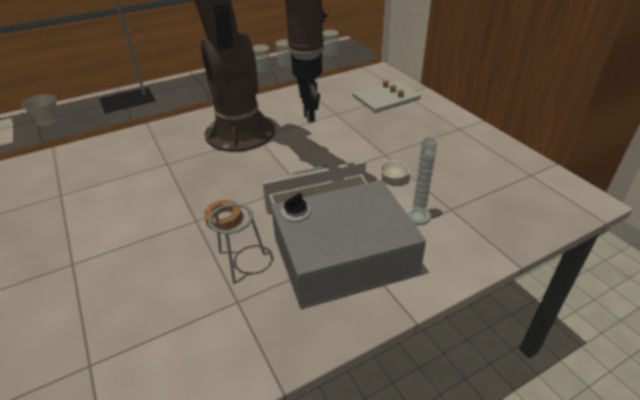

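The last views show the drawer out with the handle near (318,188), the knob standing up and turned at (515,292), and all four bystanders upright. The arm is clear, so I'm handing in.

```bash
python3 -c "
from cell import env
print(env.hand_in())"
```

```text
the job is handed in; nothing more can be done
None
```

The drawer is fully open, the knob is turned to its stop and released, and I handed the job in at about 17 s on the robot's clock.

- **Knob:** I pressed it to the bottom, where the force peaked at about 23 N with a 20 N pinch. I turned it clockwise about 62–64° until the moment rose to 0.6 N m, then let it up at that angle.
- **Knob release:** The tool rose back to its pre-press height with almost no force on it (about 1 N), so I take it that the knob reached its notch. I did not measure the knob's final height precisely. The cameras put it at 150 mm, against 149–153 mm before the press and a nominal 146 mm.
- **Drawer:** It slid freely and met its stop after about 100 mm of travel. I then let go and lifted clear.
- **Bystanders:** The cylinder, dish and tripod were found within about 3 mm in plan of where they started, and looked upright. I have only the final position for the cork ring, but it looks in the same place in the pictures.
- **Check that disagreed:** The final handle fix had a 5.6 mm residual and a height of 74.7 mm against 84 mm. Its position along the drawer (x 432 mm) still matches the fully open pull.

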